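# Load a cleaning basket and hold it down in its sprung ring

## Task

Finish packing the round watch-parts cleaning basket: stand the two mesh capsules that are on the bench upright in its two empty compartments, one in each. Then set the packed basket in the sprung ring of the loading stand, press it straight down until the ring is fully home at the bottom of its travel, and finish while still holding the basket down there, so that a colleague can swing the three clips over its rim. Do not tip the basket, press on the basket and not on the stand, and leave everything else on the bench where it is.

Things in the scene. Friction and masses are not known exactly. Their poses are not given: they have to be found in the camera images.
- basket: Loose open steel basket, 97 mm across, 16 mm high, 3 mm floor, 3 mm wall, in three compartments split by 2 mm plates (15 mm high) round an 8 mm centre post; 80 mm tall with the knob. 0.2 kg, on the green pad (pad top z = 0.002). Origin: centre of the underside, z up. Own +x points to the filled compartment, the empty ones lie 120 degrees either side. Each fits a circle 37 mm across.
- basket_knob (a point): Centre of the basket's knob, a knurled upright cylinder 13 mm across and 18 mm high, 71 mm above the basket's underside and on its axis. Same axes as the basket.
- pocket_a (a point): Middle of the floor (top face) of one empty compartment of the basket, 26 mm from the post's axis, 3 mm above the basket's underside; moves with the basket.
- pocket_b (a point): The same for the other empty compartment.
- wide_capsule_center (a point): Centre (half-way up) of the wide mesh parts capsule: an upright closed steel cylinder 28 mm across and 32 mm high, about 36 g, standing on the bare bench left of the green pad. z along its axis.
- slim_capsule_center (a point): Centre (half-way up) of the slim mesh parts capsule: an upright closed steel cylinder 22 mm across and 40 mm high, about 28 g, standing on the bare bench left of the green pad. z along its axis.
- packed_capsule_center (a point): Centre (half-way up) of the third mesh capsule, 26 mm across and 36 mm high, about 32 g, which already stands in the third compartment of the basket and travels with it.
- loading_stand: Stand fixed to the bench: round dark base 159 mm across and 12 mm thick, three guide rods with coil springs carrying the sprung ring, and three posts with flat clips turned aside (all at most 53 mm above its underside and over 58 mm from its axis). Origin: centre of its underside; z up.
- ring_seat (a point): Centre of the sprung ring's seat, on the stand's axis: the flat ledge (82 mm opening) on which the basket's underside rests. Moves with the ring: 40 mm above the stand's underside when free, 26 mm when home. Above it the ring has an upright wall 103 mm across inside and 8 mm high, then a flared mouth up to 12 mm above the seat.
- cradle_ring (a joint): How far the sprung ring is pushed down: 0 m free, 0.014 m fully home on its stop. The springs push up with about 6.5 N at 0 and 15 N at the stop; the loaded basket's weight alone does not move the ring, about 10 N more brings it home. It rises when let go.
- loupe: Bystander: black waisted eye loupe, 32 mm across and 28 mm high, standing among the capsules. Origin: centre of its underside.
- loupe_case: Bystander: oval black loupe case, 44x54x20 mm. Origin: centre of its underside.
- rodico_pot: Bystander: small round putty pot, 22 mm across and 18 mm high. Origin: centre of its underside.
- hinged_case: Bystander: small clear case with a paper insert, 61x47x18 mm, lying behind the green pad. Origin: centre of its underside.
Things that resemble listed ones, but are neither listed nor needed, are in the scene too. Leave any orange or red look-alike of the part that bears wide_capsule_center alone.

How it is judged:
By the outcome, as a careful person would: the job done as asked, in the order asked, and still so for the second after the job is handed in, while the arm keeps its last pose, push and grip.
It also fails if it takes over 64 s, if anything falls off the work surface, if the arm or the gripper's body presses on something with over 40 N, if the wrist force passes 120 N, or if a joint passes its speed limit or range.

## Robot

A 6-joint arm with a two-finger parallel gripper is mounted at the origin on a cart in front of the work surface, level with it; the furniture and walls round the work are solid. World frame = base frame: x ahead of the robot, y to its left, z up, the work surface at z = 0. Lengths are in m, angles in rad, forces in N, time in s.
With the tool pointing down it reaches from about 0.375 to 0.9 m from the base axis. Payload 3.1 kg.
Tool frame: the origin (TCP) lies between the finger pads; the fingertips stand 8 mm ahead of it and the grasp point (between the pads) lies 11 mm behind it; z points along the fingers, y is the line along which they close (so a half turn about z gives the same grasp; the last joint's range is limited). The gripper opens to 85 mm and grips with 20 to 120 N. Pads are 22 mm wide; open, the fingers measure 114 mm over their backs; the gripper's body (76 mm by 85 mm) begins 54 mm behind the grasp point. The pads swing forward as they close: fully open they stand 13 mm farther back than shut.
Start: joints at [-1.407, 0.527, 1.433, -0, 1.181, -0.178], TCP at [0.21, -0.589, 0.239] pointing down, gripper open.
Joint ranges: [-3.08, 3.08], [-0.75, 2.2], [0.22, 2.44], [-1.43, 4.57], [0, 2.65], [-2.85, 2.85]. Speed limits (rad/s): [2.79, 2.79, 3.14, 3.14, 3.14, 3.14].

## Interface

Orientations are given as a unit quaternion [x, y, z, w].
In Python, from station import readout, cams, sign_off gives the robot as it stands.
- The arm moves only by the tool send_rows, never from a script. Its argument "commands" is text: rows parted by semicolons, each of 5 numbers parted by spaces: the finger opening in mm, from 0 to 85.4, then the shift along the tool's x, y, z each as a share of 0.02 m, from -1 to 1, then the turn about the tool's z as a share of 4 degrees, from -1 to 1. In form: grip dx dy dz spin; .... A call has 1 to 20 rows; each row shifts and turns the commanded pose from where the row before left it, along the tool's axes as they then stand; what a row does not reach is not made up. A row lasts 1/12 s, in which the tool goes at most 41.7 mm and 7.16 degrees, less where a joint would pass 70% of its speed; a pose out of reach is approached as far as the arm can. A call with a number of a shift or a turn outside -1 to 1 is refused whole. A call with a gripper value outside its range is refused whole. The fingers move at their own pace and stop on an object; "grip_force" is the grip in N (left out, the last holds). Time passes only in rows, so rows that do not move let the fingers close. It gives the time, the measured TCP pose, the force, the opening and the grip force at its end, in the units of the state.
- readout.sense(): the state, without advancing time (a new reading comes with each control period).
- cams.snapshot(name): name is "scene" or "top"; returns a dict with "pixels" (384x512x3 uint8, red, green, blue), "intrinsics" (3x3 intrinsics, pixels), "eye" and "rotation" of the camera in the world. Camera axes: x right, y down, z forward; pixel columns grow to the right and rows downward; lengths in m; the calibration is good to about 2 mm. A picture is of the moment at which its call begins. There is no depth.
- sign_off(): hands the job in; it is judged then, once.
The state is a dict: "t": time; "q": joint angles; "qd": joint speeds; "tau": joint torques, N m; "tcp_pos": TCP position; "tool_rot": TCP orientation; "force": force on the tool from outside, world axes, zero at the start; "ft_torque": the same for the moment, N m; "finger_gap": opening from 0.0 (shut) to 1.0 (fully open); "gripper_force": force on a finger pad.
Only numpy, scipy, OpenCV 4.12 (cv2) and the standard library are available. Lean on these libraries where they do the work, as an engineer would, in place of code of your own. Each camera call takes 0.05 s, during which the arm holds its last target. There are 200 camera calls.

## Working session

There is one attempt and no reset: what is moved stays moved. The work goes in short steps, Python scripts to look and compute and a tool call to move; the robot and the scene stay as the last step left them, time stands still between calls to the robot, and variables do not carry over. Pictures are saved under pics/ and viewed, at most 10 in all, crops included, and the job is handed in when it is done.

Besides the shell and the picture viewer there is one more tool, called after "Call:" as name(argument=value, ...) on one line, values as JSON. send_rows: Moves the arm, as the interface text tells. Its arguments: {"type":"object","properties":{"commands":{"type":"string"},"grip_force":{"type":"number"}},"required":["commands"]}

```bash
mkdir -p pics; cat > h.py <<'E'
import numpy as np, cv2
from station import readout, cams, sign_off
def snap(n,f=None):
    s=cams.snapshot(n)
    if f: cv2.imwrite(f'pics/{f}.png',s['pixels'][:,:,::-1])
    return s
def ray(s,u,v,z):
    d=np.array(s['rotation'])@np.linalg.inv(np.array(s['intrinsics']))@np.array([u,v,1.])
    e=np.array(s['eye']); return e+d*(z-e[2])/d[2]
def proj(s,p):
    c=np.array(s['rotation']).T@(np.array(p)-np.array(s['eye'])); k=np.array(s['intrinsics'])@c; return k[:2]/k[2]
E
python3 - <<'E'
from h import *
for n in('scene','top'):
    s=snap(n,n+'0'); print(n,np.round(s['eye'],3),np.round(s['rotation'],3).tolist(),np.round(s['intrinsics'],1).tolist())
r=readout.sense();print(r)
a=cv2.imread('pics/scene0.png');b=cv2.imread('pics/top0.png')
cv2.imwrite('pics/b0.png',cv2.resize(b,(800,600),interpolation=cv2.INTER_CUBIC));cv2.imwrite('pics/a0.png',cv2.resize(a,(800,600),interpolation=cv2.INTER_CUBIC))
E
```

```text
scene [1.329 0.094 0.842] [0.544, 0.741, -0.315, -0.236] [[415.3, 0.0, 254.3], [0.0, 415.3, 191.3], [0.0, 0.0, 1.0]]
top [ 0.505 -0.122  1.227] [-0.699, 0.714, -0.011, 0.02] [[430.2, 0.0, 260.0], [0.0, 430.2, 199.8], [0.0, 0.0, 1.0]]
{'t': 0.1, 'q': array([-1.40752127e+00,  5.28382944e-01,  1.43378106e+00, -2.22649672e-05,
        1.18139095e+00, -1.78459428e-01]), 'qd': array([-4.54807756e-05, -1.49440976e-03, -4.37012865e-03, -3.70171810e-04,
       -2.02475835e-04,  8.33239533e-04]), 'tau': array([-5.65175142e-04, -4.43305278e+01, -1.78586537e+01, -1.61517310e-04,
        3.83830353e-03,  1.24045908e-05]), 'tcp_pos': array([ 0.20939306, -0.58821152,  0.23842327]), 'tool_rot': array([ 9.85436479e-01,  1.70041120e-01, -2.84558862e-06, -9.81201599e-04]), 'force': array([-0.24164412, -0.58923084, -0.91810689]), 'ft_torque': array([0.04472021, 0.010059  , 0.06085185]), 'gripper_force': 0.0, 'finger_gap': 0.9974678109816457}
```

View pics/a0.png

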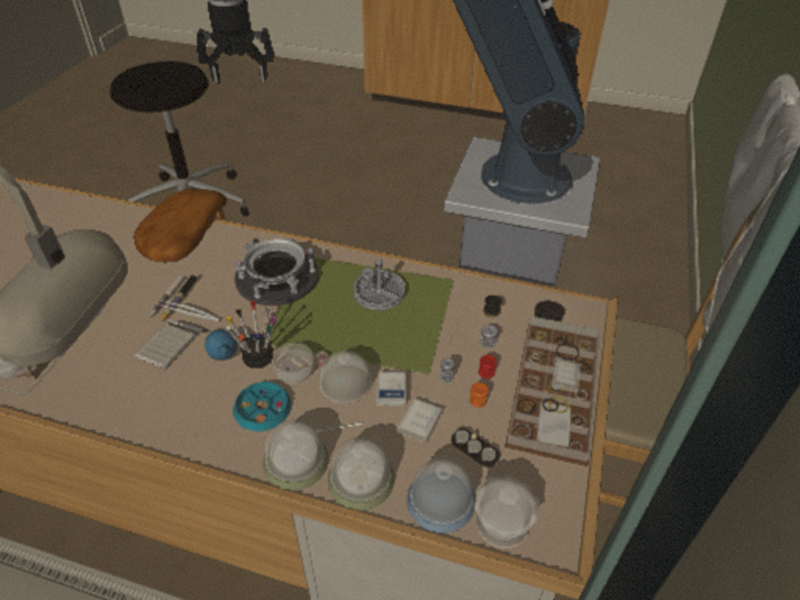

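View pics/b0.png

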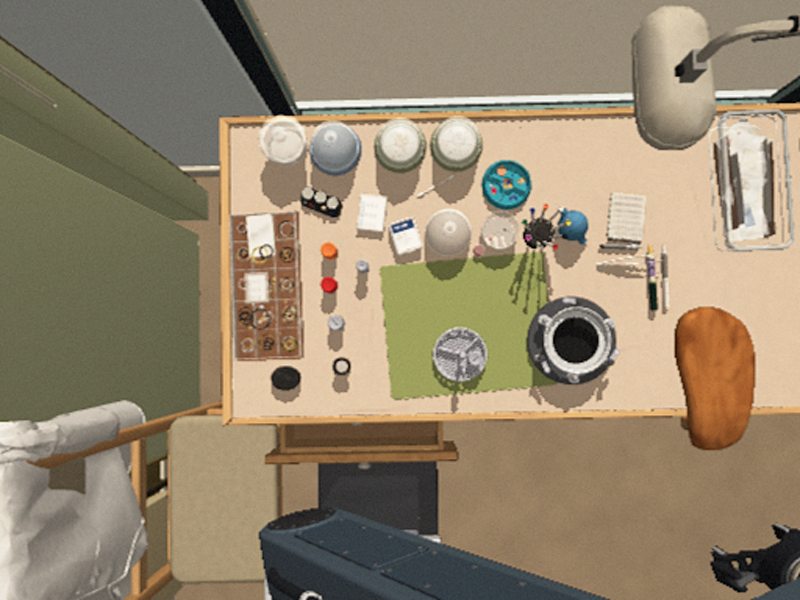

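The scene view shows the stand at (277,265), the basket at (380,287), and the grey capsules at (488,335) and (447,370). The red (487,365) and orange (480,394) ones are look-alikes. In the top view the grey candidates are at (336,323) and (362,267), and the loupe is at (341,367). Next I'll take one enlarged crop to tell wide from slim.

```bash
python3 - <<'E'
import cv2,numpy as np
a=cv2.imread('pics/scene0.png');b=cv2.imread('pics/top0.png')
# scene crop cols 268..328 rows 185..265 ; top crop
c1=cv2.resize(a[180:265,270:340],(400,486),interpolation=cv2.INTER_CUBIC)
c2=cv2.resize(b[150:250,190:260],(340,486),interpolation=cv2.INTER_CUBIC)
cv2.imwrite('pics/c1.png',np.hstack([c1,c2]))
E
```

```text
(no output)
```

View pics/c1.png

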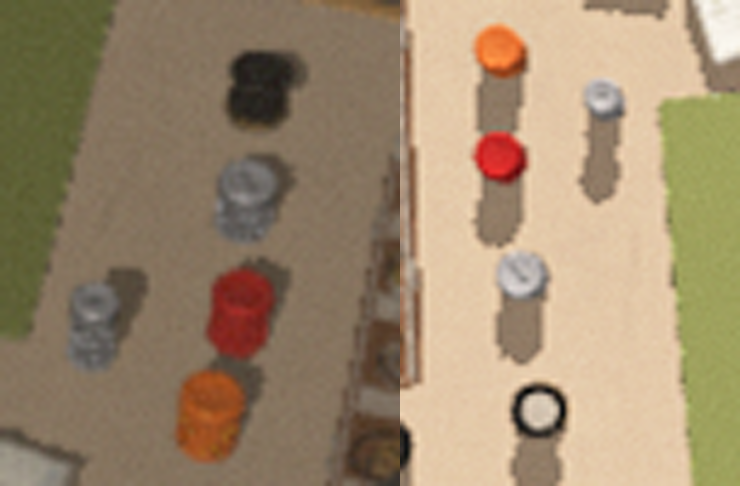

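The wide capsule is at crop (522,273), so top px (215,206): it is about 26 mm across. The slim one is at crop (603,98), so top px (232,170): about 20 mm across. Both are steel grey, unlike the red and orange look-alikes, and the loupe is black-rimmed. Now I'll measure everything.

```bash
python3 - <<'E'
from h import *
s=snap('top');c=snap('scene')
def blob(s,win,fn,lab):
    u0,u1,v0,v1=win
    p=s['pixels'][v0:v1,u0:u1].astype(int); m=fn(p).astype(np.uint8)
    n,l,st,ce=cv2.connectedComponentsWithStats(m)
    i=1+np.argmax(st[1:,4]); pts=np.argwhere(l==i)[:,::-1].astype(np.int32)
    (cx,cy),r=cv2.minEnclosingCircle(pts)
    print(lab,'area',st[i,4],'cen',ce[i]+[u0,v0],'circ',np.round([cx+u0,cy+v0,r],1),st[i,:4]+[u0,v0,0,0]); return ce[i]+[u0,v0],np.array([cx+u0,cy+v0])
grey=lambda p:(p[...,0]-p[...,2]<8)&(p.sum(2)>240)
ce,_=blob(s,(203,227,193,215),grey,'wide');print(ray(s,*ce,.03))
ce,_=blob(s,(222,242,160,177),grey,'slim');print(ray(s,*ce,.038))
green=lambda p:(p[...,1]-p[...,2]>35)
# basket: non green in pad
ce,cc=blob(s,(268,320,200,250),lambda p:~(p[...,1]-p[...,2]>28)&(p.sum(2)>150),'basket');print(ray(s,*ce,.016),ray(s,*cc,.016))
ce,cc=blob(s,(330,400,185,250),lambda p:(abs(p[...,0]-p[...,2])<22)&(p.sum(2)<330),'stand');print(ray(s,*ce,.012),ray(s,*cc,.012))
b=s['pixels'][:,:,::-1];a=c['pixels'][:,:,::-1]
c1=cv2.resize(b[185:255,262:402],(800,400),interpolation=cv2.INTER_CUBIC)
c2=cv2.resize(a[145:205,145:265],(400,200),interpolation=cv2.INTER_CUBIC)
c3=cv2.resize(a[160:200,220:265],(225,200),interpolation=cv2.INTER_CUBIC)
o=np.zeros((600,800,3),np.uint8);o[:400]=c1;o[400:,:400]=c2;o[400:,400:625]=c3
cv2.imwrite('pics/d1.png',o)
E
```

```text
wide area 16 cen [213.375 205.375] circ [213.5 205.5   3.5] [211 203   6   6]Traceback (most recent call last):
  File "<stdin>", line 11, in <module>
  File "h.py", line 8, in ray
    d=np.array(s['rotation'])@np.linalg.inv(np.array(s['intrinsics']))@np.array([u,v,1.])
      ~~~~~~~~~~~~~~~~~~~~~~~^~~~~~~~~~~~~~~~~~~~~~~~~~~~~~~~~~~~~~~~~
ValueError: matmul: Input operand 1 has a mismatch in its core dimension 0, with gufunc signature (n?,k),(k,m?)->(n?,m?) (size 3 is different from 4)
```

```bash
sed -i "s/^import numpy.*/&\nfrom scipy.spatial.transform import Rotation as R/; s/np.array(s\['rotation'\])/R.from_quat(s['rotation']).as_matrix()/" h.py
cat >> h.py <<'E'
def blob(s,win,fn,lab):
    u0,u1,v0,v1=win
    p=cv2.medianBlur(s['pixels'],3)[v0:v1,u0:u1].astype(int); m=fn(p).astype(np.uint8)
    n,l,st,ce=cv2.connectedComponentsWithStats(m)
    i=1+np.argmax(st[1:,4]); pts=np.argwhere(l==i)[:,::-1].astype(np.int32)
    (cx,cy),r=cv2.minEnclosingCircle(pts)
    print(lab,'area',st[i,4],'cen',np.round(ce[i]+[u0,v0],1),'circ',np.round([cx+u0,cy+v0,r],1),st[i,:4]+[u0,v0,0,0]); return ce[i]+[u0,v0],np.array([cx+u0,cy+v0])
grey=lambda p:(p[...,0]-p[...,2]<22)&(p.sum(2)>240)
E
python3 - <<'E'
from h import *
s=snap('top');c=snap('scene')
ce,_=blob(s,(203,227,193,215),grey,'wide');print(ray(s,*ce,.03))
ce,_=blob(s,(222,242,160,177),grey,'slim');print(ray(s,*ce,.038))
ce,cc=blob(s,(268,320,200,250),lambda p:~(p[...,1]-p[...,2]>28)&(p.sum(2)>150),'basket');print(ray(s,*ce,.016),ray(s,*cc,.016))
ce,cc=blob(s,(330,400,185,250),lambda p:(abs(p[...,0]-p[...,2])<22),'stand');print(ray(s,*ce,.012),ray(s,*cc,.012))
b=s['pixels'][:,:,::-1];a=c['pixels'][:,:,::-1]
o=np.zeros((600,800,3),np.uint8);o[:400]=cv2.resize(b[185:255,262:402],(800,400),interpolation=cv2.INTER_CUBIC)
o[400:,:400]=cv2.resize(a[145:205,145:265],(400,200),interpolation=cv2.INTER_CUBIC)
o[400:,400:625]=cv2.resize(a[160:200,220:265],(225,200),interpolation=cv2.INTER_CUBIC)
cv2.imwrite('pics/d1.png',o)
E
```

```text
wide area 65 cen [214.9 206.6] circ [215.1 207.    5. ] [211 203  10   8]
[0.54168842 0.0187327  0.03      ]
slim area 50 cen [231.7 170.3] circ [231.5 170.5   4.3] [228 167   8   8]
[ 0.64116099 -0.03075337  0.038     ]
basket area 953 cen [294.1 226.6] circ [294.  226.5  17.5] [277 209  35  35]
[ 0.48111799 -0.2012737   0.016     ] [ 0.48135487 -0.20126963  0.016     ]
stand area 2505 cen [365.5 217.8] circ [366.1 218.5  29.6] [337 190  59  56]
[ 0.50159906 -0.40292517  0.012     ] [ 0.49958362 -0.40455471  0.012     ]
```

View pics/d1.png

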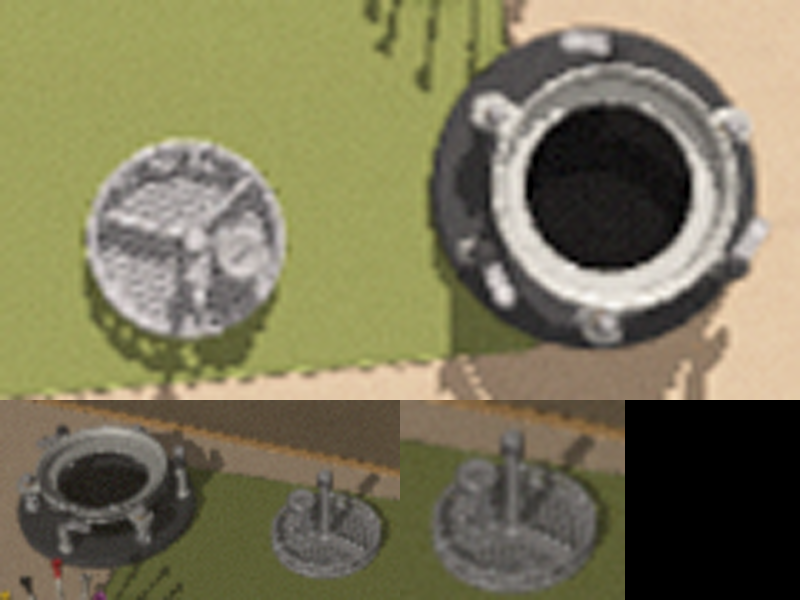

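The crop shows the basket centred at crop (187,240), with plates at about 43°, 163° and 281° in the image. The packed capsule is at (240,245), so the empty pockets are the top and lower-left ones. The ring centre is at crop (608,187). From these I'll work out the yaw and the targets.

```bash
python3 - <<'E'
from h import *
s=snap('top');c=snap('scene')
P=lambda x,y:(262+x/5.714-.5,185+y/5.714-.5)
print('packed',ray(s,*P(240,247),.041)); print('knob top',ray(s,*P(195,235),.082),'scene knob top',ray(c,242.4,167,.08))
cen=np.array([.481,-.2013])
for x,y in((245,185),(105,218),(197,305)):
    d=ray(s,*P(x,y),.017)[:2]-cen; print('plate heading',np.degrees(np.arctan2(d[1],d[0])))
d=ray(s,*P(240,247),.041)[:2]-cen;print('packed hd',np.degrees(np.arctan2(d[1],d[0])),np.hypot(*d))
# ring: bright mouth / dark opening
ce,cc=blob(s,(345,390,195,240),lambda p:(p.sum(2)<120),'hole')
print('hole@.04',ray(s,*P(608,187),.04),ray(s,*ce,.04),ray(s,*cc,.04))
ce,cc=blob(s,(340,400,185,250),lambda p:(p.sum(2)>330)&(abs(p[...,0]-p[...,2])<30),'ring');print(ray(s,*ce,.052),ray(s,*cc,.052))
ce,_=blob(c,(305,320,207,222),lambda p:(p[...,0]-p[...,2]<12),'widescene');
for n,p in(('wide',(.5417,.0187,.032)),('slim',(.641,-.031,.04)),('ring',(.50,-.404,.052)),('kn',(.481,-.2013,.082)),('rimc',(.481,-.2013,.018))): print(n,'in scene',proj(c,p))
E
```

```text
packed [ 0.47793597 -0.2254978   0.041     ]
knob top [ 0.48486351 -0.2011775   0.082     ] scene knob top [ 0.48055137 -0.19911004  0.08      ]
plate heading -47.8374288192569
plate heading 73.15927898119487
plate heading -171.85070628477823
packed hd -97.21663551784559 0.024391017449321935
hole area 635 cen [368.  217.4] circ [368.  217.4  14.2] [354 204  29  28]
hole@.04 [ 0.50304897 -0.4030846   0.04      ] [ 0.50244099 -0.40338513  0.04      ] [ 0.50266562 -0.40336346  0.04      ]
ring area 969 cen [369.9 216.7] circ [368.6 216.2  27.9] [344 190  52  55]
[ 0.50431704 -0.40562645  0.052     ] [ 0.50588659 -0.40212311  0.052     ]
widescene area 103 cen [312.7 214.7] circ [313.  215.    6.7] [309 209   9  13]
wide in scene [312.11778718 210.47850612]
slim in scene [285.41922378 230.97502704]
ring in scene [174.44773849 164.65259567]
kn in scene [241.6052277 166.4052806]
rimc in scene [241.91882251 183.08989072]
```

```bash
cat >> h.py <<'E'
def go(x,y,z,psi=None):
    "distance left in row units (0.02 m along tool x,y,z; 4 deg spin); shifts given for the heading after the spin"
    r=readout.sense();M=R.from_quat(r['tool_rot']).as_matrix();p0=np.degrees(np.arctan2(M[1,0],M[0,0]))
    psi=p0 if psi is None else psi; c,s=np.cos(np.radians(psi)),np.sin(np.radians(psi))
    d=np.array([x,y,z])-r['tcp_pos']
    print('t',round(r['t'],2),'tcp',np.round(r['tcp_pos'],4),'psi',round(p0,2),'F',np.round(r['force'],1),'gap',round(r['finger_gap']*85.4,1),'gf',round(r['gripper_force'],1))
    print('units x,y,z',np.round([(d[0]*c+d[1]*s)/.02,(d[0]*s-d[1]*c)/.02,-d[2]/.02],2),'spin',round((p0-psi)/4,2))
E
```

Call:
send_rows(commands="50 0 0 0 1; 50 0 0 0 1; 50 0.83 -0.98 0 0; 50 0.83 -0.98 0 0; 50 0.83 -0.98 0 0; 50 0.83 -0.98 0 0; 50 0.83 -0.98 0 0; 50 0.83 -0.98 0 0; 50 0.83 -0.98 0 0; 50 0.83 -0.98 0 0; 50 0.83 -0.98 0 0; 50 0.83 -0.98 0 0; 50 0.83 -0.98 0 0; 50 0.83 -0.98 0 0; 50 0.83 -0.98 0 0; 50 0.83 -0.98 0 0; 50 0.83 -0.98 0 0; 50 0.83 -0.98 0 0; 50 0.83 -0.98 0 0; 50 0.83 -0.98 0 0", grip_force=30)

```text
t: 2.07
tcp_pos: [0.4319, -0.1821, 0.2396]
tool_rot: [0.995, 0.101, 0.0, 0.0]
force: [0.7, 0.7, -0.3]
finger_gap: 0.583
gripper_force: 0.0
```

```bash
python3 -c "
from h import *
go(.5417,.0187,.08,11.5)"
```

```text
t 2.07 tcp [ 0.4319 -0.1821  0.2396] psi 11.57 F [ 0.7  0.7 -0.3] gap 49.8 gf 0.0
units x,y,z [ 7.38 -8.74  7.98] spin 0.02
```

Call:
send_rows(commands="50 0.74 -0.87 0.8 0; 50 0.74 -0.87 0.8 0; 50 0.74 -0.87 0.8 0; 50 0.74 -0.87 0.8 0; 50 0.74 -0.87 0.8 0; 50 0.74 -0.87 0.8 0; 50 0.74 -0.87 0.8 0; 50 0.74 -0.87 0.8 0; 50 0.74 -0.87 0.8 0; 50 0.74 -0.87 0.8 0; 50 0 0 0 0; 50 0 0 0 0")

```text
t: 3.07
tcp_pos: [0.5413, 0.0179, 0.0785]
tool_rot: [0.995, 0.102, -0.001, -0.0]
force: [0.1, -0.3, -0.6]
finger_gap: 0.587
gripper_force: 0.0
```

```bash
python3 - <<'E'
from h import *
go(.5417,.0187,.023,11.5)
s=snap('top');c=snap('scene')
o=np.hstack([cv2.resize(x['pixels'][v:v+70,u:u+70,::-1],(400,400),interpolation=cv2.INTER_CUBIC) for x,u,v in((s,180,170),(c,280,170))])
cv2.imwrite('pics/e1.png',o)
E
```

```text
t 3.07 tcp [0.5413 0.0179 0.0785] psi 11.73 F [ 0.1 -0.3 -0.6] gap 50.1 gf 0.0
units x,y,z [ 0.03 -0.04  2.78] spin 0.06
```

View pics/e1.png

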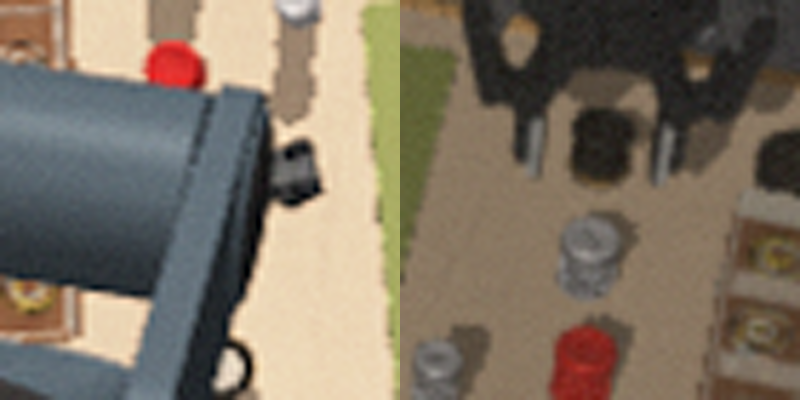

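The scene crop shows both fingertips, at (535,175) and (660,180), straddling the wide capsule at (590,240) below them. The way down is clear.

Call:
send_rows(commands="50 0.03 -0.04 0.7 0; 50 0 0 0.7 0; 50 0 0 0.7 0; 50 0 0 0.68 0; 50 0 0 0 0; 20 0 0 0 0; 20 0 0 0 0; 20 0 0 0 0; 20 0 0 0 0; 20 0 0 0 0; 20 0 0 0 0; 20 0 0 0 0", grip_force=30)

```text
t: 4.17
tcp_pos: [0.5427, 0.0174, 0.0249]
tool_rot: [0.995, 0.101, 0.001, 0.001]
force: [-0.1, -2.6, 5.9]
finger_gap: 0.312
gripper_force: 30.0
```

```bash
python3 -c "
from h import *
go(.5075,-.1958,.10,11.5)"
```

```text
t 4.17 tcp [0.5427 0.0174 0.0249] psi 11.6 F [-0.1 -2.6  5.9] gap 26.6 gf 30.0
units x,y,z [-3.85 10.09 -3.75] spin 0.02
```

Call:
send_rows(commands="20 0 0 -0.6 0; 20 0 0 -1 0; 20 0 0 -1 0; 20 0 0 -1.0 0; 20 -0.3 0.8 -0.2 0; 20 -0.32 0.84 0 0; 20 -0.32 0.84 0 0; 20 -0.32 0.84 0 0; 20 -0.32 0.84 0 0; 20 -0.32 0.84 0 0; 20 -0.32 0.84 0 0; 20 -0.32 0.84 0 0; 20 -0.32 0.84 0 0; 20 -0.32 0.84 0 0; 20 -0.32 0.84 0 0; 20 -0.32 0.84 0 0; 20 0 0 0 0; 20 0 0 0 0")

```text
t: 5.67
tcp_pos: [0.5073, -0.1947, 0.1003]
tool_rot: [0.995, 0.1, 0.0, -0.0]
force: [-0.6, 0.1, -1.0]
finger_gap: 0.306
gripper_force: 29.7
```

```bash
python3 - <<'E'
from h import *
go(.5075,-.1958,.031,11.5)
s=snap('top');c=snap('scene')
o=np.hstack([cv2.resize(x['pixels'][v:v+70,u:u+70,::-1],(400,400),interpolation=cv2.INTER_CUBIC) for x,u,v in((s,260,185),(c,205,140))])
cv2.imwrite('pics/e2.png',o)
E
```

```text
t 5.67 tcp [ 0.5073 -0.1947  0.1003] psi 11.47 F [-0.6  0.1 -1. ] gap 26.1 gf 29.7
units x,y,z [-0.    0.06  3.46] spin -0.01
```

View pics/e2.png

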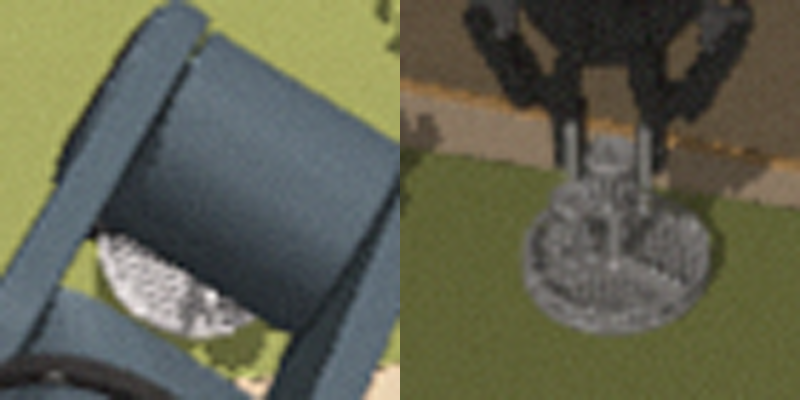

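The fingers hold the wide capsule at crop (605,160), above the far pocket. I'll lower it.

Call:
send_rows(commands="20 0 0.06 0.6 0; 20 0 0 0.7 0; 20 0 0 0.7 0; 20 0 0 0.6 0; 20 0 0 0.4 0; 20 0 0 0.3 0; 20 0 0 0.15 0; 20 0 0 0 0; 20 0 0 0 0")

```text
t: 6.52
tcp_pos: [0.5079, -0.1953, 0.031]
tool_rot: [0.995, 0.101, 0.0, 0.0]
force: [0.8, -0.1, 0.5]
finger_gap: 0.314
gripper_force: 29.7
```

```bash
python3 -c "
from h import *
go(.5075,-.1958,.031,11.5)"
```

```text
t 6.52 tcp [ 0.5079 -0.1953  0.031 ] psi 11.61 F [ 0.8 -0.1  0.5] gap 26.8 gf 29.7
units x,y,z [-0.02  0.02  0.  ] spin 0.03
```

Call:
send_rows(commands="20 0 0 0.05 0; 30 0 0 0 0; 36 0 0 0 0; 42 0 0 0 0; 42 0 0 0 0; 42 0 0 0 0; 42 0 0 -0.3 0; 42 0 0 -0.7 0; 42 0 0 -1 0; 42 0 0 -1 0; 42 0 0 -1 0")

```text
t: 7.43
tcp_pos: [0.5073, -0.1952, 0.1107]
tool_rot: [0.995, 0.101, -0.0, -0.0]
force: [0.6, -0.3, -0.1]
finger_gap: 0.486
gripper_force: 0.0
```

```bash
python3 -c "
from h import *
go(.641,-.0308,.085,11.5)"
```

```text
t 7.43 tcp [ 0.5073 -0.1952  0.1107] psi 11.58 F [ 0.6 -0.3 -0.1] gap 41.5 gf 0.0
units x,y,z [ 8.19 -6.72  1.29] spin 0.02
```

Call:
send_rows(commands="42 0.82 -0.67 0.13 0; 42 0.82 -0.67 0.13 0; 42 0.82 -0.67 0.13 0; 42 0.82 -0.67 0.13 0; 42 0.82 -0.67 0.13 0; 42 0.82 -0.67 0.13 0; 42 0.82 -0.67 0.13 0; 42 0.82 -0.67 0.13 0; 42 0.82 -0.67 0.13 0; 42 0.82 -0.67 0.13 0; 42 0 0 0 0; 42 0 0 0 0")

```text
t: 8.43
tcp_pos: [0.6414, -0.0302, 0.0837]
tool_rot: [0.995, 0.102, -0.0, 0.0]
force: [-0.7, -1.3, -0.7]
finger_gap: 0.493
gripper_force: 0.0
```

```bash
python3 - <<'E'
from h import *
go(.641,-.0308,.024,11.5)
s=snap('top');c=snap('scene')
o=np.hstack([cv2.resize(x['pixels'][v:v+n,u:u+n,::-1],(400,400),interpolation=cv2.INTER_CUBIC) for x,u,v,n in((s,264,197,60),(c,245,170,70))])
cv2.imwrite('pics/e3.png',o)
E
```

```text
t 8.43 tcp [ 0.6414 -0.0302  0.0837] psi 11.71 F [-0.7 -1.3 -0.7] gap 42.1 gf 0.0
units x,y,z [-0.03  0.03  2.99] spin 0.05
```

View pics/e3.png

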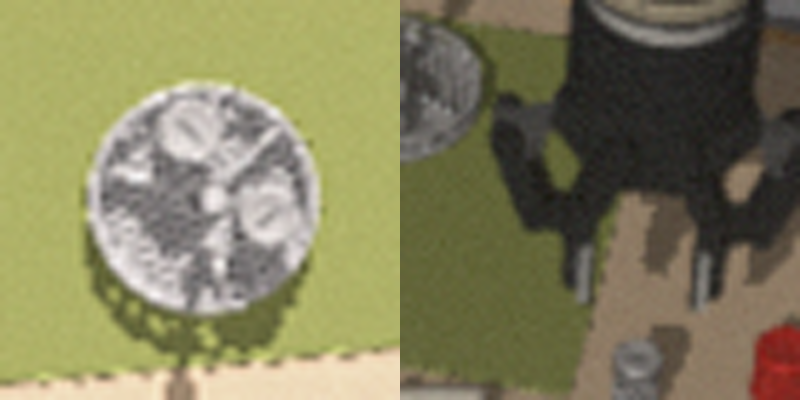

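The wide capsule sits in the far pocket at crop (190,130), and the packed one is at (268,210). The fingers straddle the slim capsule at (637,360).

Call:
send_rows(commands="42 -0.03 0.03 0.7 0; 42 0 0 0.8 0; 42 0 0 0.8 0; 42 0 0 0.5 0; 42 0 0 0 0; 14 0 0 0 0; 14 0 0 0 0; 14 0 0 0 0; 14 0 0 0 0; 14 0 0 0 0; 14 0 0 0 0; 14 0 0 0 0; 14 0 0 -0.3 0; 14 0 0 -0.7 0; 14 0 0 -1 0; 14 0 0 -1 0; 14 0 0 -1 0; 14 0 0 -0.6 0; 14 0 0 0 0", grip_force=30)

```text
t: 10.12
tcp_pos: [0.6431, -0.0322, 0.1238]
tool_rot: [0.995, 0.101, 0.003, 0.001]
force: [0.4, 0.5, -0.2]
finger_gap: 0.247
gripper_force: 30.6
```

```bash
python3 -c "
from h import *
go(.4645,-.1815,.125,-48.5)"
```

```text
t 10.12 tcp [ 0.6431 -0.0322  0.1238] psi 11.59 F [ 0.4  0.5 -0.2] gap 21.1 gf 30.6
units x,y,z [-0.33 11.63 -0.06] spin 15.02
```

Call:
send_rows(commands="14 0 0 0 1; 14 0 0 0 1; 14 0 0 0 1; 14 0 0 0 1; 14 0 0 0 1; 14 0 0 0 1; 14 0 0 0 1; 14 0 0 0 1; 14 0 0 0 1; 14 0 0 0 1; 14 0 0 0 1; 14 0 0 0 1; 14 0 0 0 1; 14 0 0 0 1; 14 0 0 0 1; 14 -0.03 0.8 0 0; 14 -0.03 0.8 0 0; 14 -0.03 0.8 0 0; 14 -0.03 0.8 0 0; 14 -0.03 0.8 0 0")

```text
t: 11.78
tcp_pos: [0.5777, -0.0828, 0.1189]
tool_rot: [0.912, -0.41, -0.001, 0.0]
force: [-0.5, -0.2, -0.2]
finger_gap: 0.24
gripper_force: 30.6
```

Call:
send_rows(commands="14 -0.03 0.8 0 0; 14 -0.03 0.8 0 0; 14 -0.03 0.8 0 0; 14 -0.03 0.8 0 0; 14 -0.03 0.8 0 0; 14 -0.03 0.8 0 0; 14 0 0.8 0 0; 14 0 0.8 0 0; 14 0 0.8 0 0; 14 0 0.43 0 0; 14 0 0 0 0; 14 0 0 0 0")

```text
t: 12.78
tcp_pos: [0.4624, -0.1813, 0.1195]
tool_rot: [0.912, -0.411, -0.0, -0.0]
force: [-0.1, -0.2, -0.3]
finger_gap: 0.242
gripper_force: 30.6
```

```bash
python3 -c "
from h import *
go(.4645,-.1815,.034,-48.5)"
```

```text
t 12.78 tcp [ 0.4624 -0.1813  0.1195] psi -48.49 F [-0.1 -0.2 -0.3] gap 20.7 gf 30.6
units x,y,z [ 0.07 -0.07  4.27] spin 0.0
```

Call:
send_rows(commands="14 0.07 -0.07 0.6 0; 14 0 0 0.8 0; 14 0 0 0.8 0; 14 0 0 0.7 0; 14 0 0 0.6 0; 14 0 0 0.4 0; 14 0 0 0.25 0; 14 0 0 0.12 0; 14 0 0 0 0; 14 0 0 0 0; 22 0 0 0 0; 28 0 0 0 0; 34 0 0 0 0; 40 0 0 0 0; 40 0 0 0 0; 40 0 0 0 0; 40 0 0 -0.3 0; 40 0 0 -0.7 0; 40 0 0 -1 0; 40 0 0 -1 0")

```text
t: 14.45
tcp_pos: [0.464, -0.1811, 0.0949]
tool_rot: [0.912, -0.41, -0.001, -0.0]
force: [0.9, 0.4, 0.7]
finger_gap: 0.47
gripper_force: 0.0
```

Call:
send_rows(commands="40 0 0 -1 0; 40 0 0 -1 0; 40 -1 0 0 0; 40 -1 0 0 0; 40 -1 -1 0 0; 40 -1 -1 0 0; 40 -1 -1 0 0; 40 0 -1 0 0; 40 0 -1 0 0; 40 0 -1 0 0; 40 0 -1 0 0; 40 0 -1 0 0; 40 0 0 0 0")

```text
t: 15.53
tcp_pos: [0.5209, 0.0012, 0.1351]
tool_rot: [0.913, -0.409, 0.002, -0.001]
force: [-0.1, -0.0, 0.5]
finger_gap: 0.469
gripper_force: 0.0
```

```bash
python3 - <<'E'
from h import *
go(.482,-.201,.12,-48.5)
s=snap('top');c=snap('scene')
o=np.hstack([cv2.resize(x['pixels'][v:v+n,u:u+n,::-1],(400,400),interpolation=cv2.INTER_CUBIC) for x,u,v,n in((s,264,197,60),(c,210,150,60))])
cv2.imwrite('pics/e4.png',o)
ce,cc=blob(s,(268,320,200,250),lambda p:~(p[...,1]-p[...,2]>28)&(p.sum(2)>150),'basket');print(ray(s,*ce,.016),ray(s,*cc,.016))
E
```

```text
t 15.53 tcp [0.5209 0.0012 0.1351] psi -48.28 F [-0.1 -0.   0.5] gap 40.0 gf 0.0
units x,y,z [6.28 8.16 0.75] spin 0.06
basket area 950 cen [294.1 226.6] circ [294.  226.5  17.5] [277 209  35  35]
[ 0.48117665 -0.20132582  0.016     ] [ 0.48135487 -0.20126963  0.016     ]
```

View pics/e4.png

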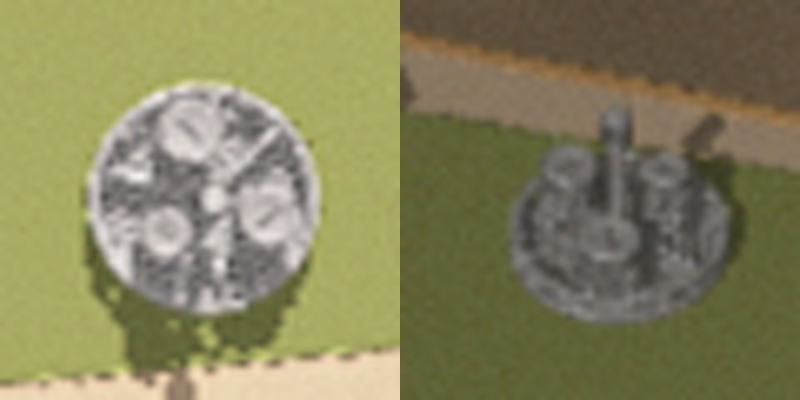

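The basket has all three capsules standing, at crop (190,130), (168,230) and (268,210), and the basket itself hasn't moved. Next is the knob grasp.

Call:
send_rows(commands="40 0.7 0.9 0.08 0; 40 0.7 0.9 0.08 0; 40 0.7 0.9 0.08 0; 40 0.7 0.9 0.08 0; 40 0.7 0.9 0.08 0; 40 0.7 0.9 0.08 0; 40 0.7 0.9 0.08 0; 40 0.7 0.9 0.08 0; 40 0.68 0.94 0.08 0; 40 0 0 0 0; 40 0 0 0 0")

```text
t: 16.55
tcp_pos: [0.4779, -0.2036, 0.1199]
tool_rot: [0.911, -0.412, -0.001, -0.0]
force: [-1.1, 0.4, 1.1]
finger_gap: 0.471
gripper_force: 0.0
```

```bash
python3 -c "
from h import *
go(.482,-.201,.064,-48.5)"
```

```text
t 16.55 tcp [ 0.4779 -0.2036  0.1199] psi -48.63 F [-1.1  0.4  1.1] gap 40.3 gf 0.0
units x,y,z [ 0.04 -0.24  2.79] spin -0.03
```

Call:
send_rows(commands="40 0.04 -0.24 0.5 0; 40 0 0 0.7 0; 40 0 0 0.7 0; 40 0 0 0.6 0; 40 0 0 0.3 0; 40 0 0 0 0; 30 0 0 0 0; 22 0 0 0 0; 17 0 0 0 0; 13 0 0 0 0; 8 0 0 0 0; 5 0 0 0 0; 5 0 0 0 0; 5 0 0 0 0; 5 0 0 0 0", grip_force=70)

```text
t: 17.8
tcp_pos: [0.4835, -0.2001, 0.0647]
tool_rot: [0.912, -0.41, 0.0, 0.0]
force: [-2.2, 0.1, 5.8]
finger_gap: 0.121
gripper_force: 68.3
```

```bash
python3 -c "
from h import *
go(.502,-.4035,.155,-48.5)"
```

```text
t 17.8 tcp [ 0.4835 -0.2001  0.0647] psi -48.41 F [-2.2  0.1  5.8] gap 10.3 gf 68.3
units x,y,z [ 8.23  6.05 -4.51] spin 0.02
```

Call:
send_rows(commands="5 0 0 -0.15 0; 5 0 0 -0.3 0; 5 0 0 -0.5 0; 5 0 0 -0.6 0; 5 0 0 -0.7 0; 5 0 0 -0.7 0; 5 0 0 -0.6 0; 5 0 0 -0.5 0; 5 0 0 -0.3 0; 5 0 0 -0.15 0; 5 0 0 0 0; 5 0 0 0 0")

```text
t: 18.8
tcp_pos: [0.4832, -0.1996, 0.1537]
tool_rot: [0.912, -0.41, -0.0, -0.0]
force: [-0.7, -0.3, -2.7]
finger_gap: 0.119
gripper_force: 68.2
```

```bash
python3 -c "
from h import *
go(.502,-.4035,.155,-48.5)"
```

```text
t 18.8 tcp [ 0.4832 -0.1996  0.1537] psi -48.42 F [-0.7 -0.3 -2.7] gap 10.2 gf 68.2
units x,y,z [ 8.26  6.05 -0.07] spin 0.02
```

Call:
send_rows(commands="5 0.16 0.12 0 0; 5 0.32 0.23 0 0; 5 0.48 0.35 0 0; 5 0.64 0.47 0 0; 5 0.64 0.47 0 0; 5 0.64 0.47 0 0; 5 0.64 0.47 0 0; 5 0.64 0.47 0 0; 5 0.64 0.47 0 0; 5 0.64 0.47 0 0; 5 0.64 0.47 0 0; 5 0.64 0.47 0 0; 5 0.64 0.47 0 0; 5 0.46 0.33 0 0; 5 0.3 0.21 0 0; 5 0.15 0.1 0 0; 5 0 0 0 0; 5 0 0 0 0")

```text
t: 20.3
tcp_pos: [0.5027, -0.403, 0.1537]
tool_rot: [0.912, -0.41, -0.001, -0.0]
force: [0.6, -0.0, -2.6]
finger_gap: 0.121
gripper_force: 68.2
```

```bash
python3 - <<'E'
from h import *
go(.502,-.4035,.11,-48.5)
s=snap('top');c=snap('scene')
for p in((.502,-.4035,.052),(.502,-.4035,.095)): print(proj(c,p),proj(s,p))
o=np.hstack([cv2.resize(x['pixels'][v:v+n,u:u+n,::-1],(400,400),interpolation=cv2.INTER_CUBIC) for x,u,v,n in((s,330,180,80),(c,140,120,80))])
cv2.imwrite('pics/e5.png',o)
E
```

```text
t 20.3 tcp [ 0.5027 -0.403   0.1537] psi -48.41 F [ 0.6 -0.  -2.6] gap 10.4 gf 68.2
units x,y,z [-0.01  0.04  2.18] spin 0.02
[174.311649   165.10289864] [369.11886635 217.59407051]
[172.42132639 153.62237373] [373.06384444 217.55173903]
```

View pics/e5.png

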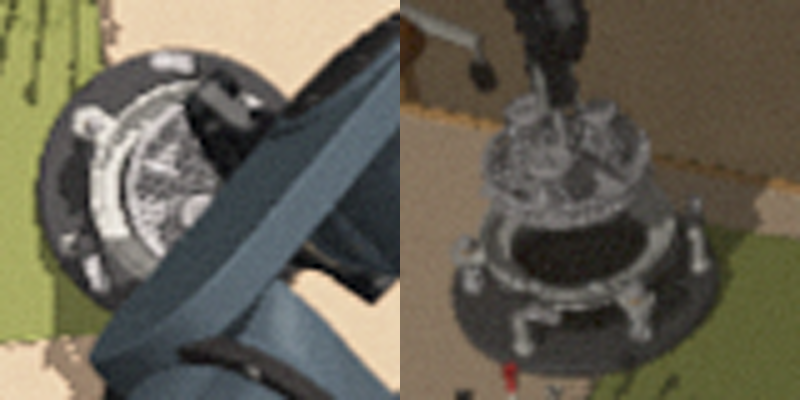

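The basket hangs level over the ring: rim centre at scene crop x≈569, ring at about 582. Both are shifted by about the same 1.5 px from their predicted positions, so they are aligned. I'll lower it.

Call:
send_rows(commands="5 0 0.03 0.2 0; 5 0 0 0.4 0; 5 0 0 0.5 0; 5 0 0 0.4 0; 5 0 0 0.3 0; 5 0 0 0.2 0; 5 0 0 0.2 0; 5 0 0 0.15 0; 5 0 0 0.15 0; 5 0 0 0.05 0; 5 0 0 0 0; 5 0 0 0 0")

```text
t: 21.4
tcp_pos: [0.5025, -0.4041, 0.1038]
tool_rot: [0.912, -0.41, 0.0, 0.0]
force: [-1.1, 1.3, 4.2]
finger_gap: 0.124
gripper_force: 68.8
```

```bash
python3 -c "
from h import *
go(.502,-.4035,.0887,-48.5);print(readout.sense()['ft_torque'])"
```

```text
t 21.4 tcp [ 0.5025 -0.4041  0.1038] psi -48.42 F [-1.1  1.3  4.2] gap 10.6 gf 68.8
units x,y,z [-0.04 -0.    0.76] spin 0.02
[ 0.26633528  0.2892598  -0.00065628]
```

Call:
send_rows(commands="5 0 0 0.1 0; 5 0 0 0.1 0; 5 0 0 0.1 0; 5 0 0 0.1 0; 5 0 0 0.1 0; 5 0 0 0.1 0; 5 0 0 0 0; 5 0 0 0 0")

```text
t: 22.07
tcp_pos: [0.5026, -0.4042, 0.0922]
tool_rot: [0.912, -0.41, 0.0, 0.0]
force: [-3.1, 3.2, 9.7]
finger_gap: 0.123
gripper_force: 69.3
```

```bash
python3 -c "
from h import *
go(.502,-.4035,.0887,-48.5);print(readout.sense()['ft_torque'])"
```

```text
t 22.07 tcp [ 0.5026 -0.4042  0.0922] psi -48.41 F [-3.1  3.2  9.7] gap 10.5 gf 69.3
units x,y,z [-0.04 -0.    0.17] spin 0.02
[ 0.47517499  0.41342614 -0.01702305]
```

Sideways force is growing along tool −x, so I'll ease 1 mm that way and keep pressing.

Call:
send_rows(commands="5 -0.05 0 0 0; 5 0 0 0.08 0; 5 0 0 0.08 0; 5 0 0 0.04 0; 5 0 0 0 0; 5 0 0 0 0; 5 0 0 0 0")

```text
t: 22.65
tcp_pos: [0.5026, -0.4042, 0.0906]
tool_rot: [0.912, -0.41, 0.002, 0.001]
force: [-4.5, 4.2, 18.5]
finger_gap: 0.124
gripper_force: 70.8
```

```bash
python3 -c "
from h import *
go(.502,-.4035,.0887,-48.5);print(readout.sense()['ft_torque'])"
```

```text
t 22.65 tcp [ 0.5026 -0.4042  0.0906] psi -48.4 F [-4.5  4.2 18.5] gap 10.6 gf 70.8
units x,y,z [-0.05 -0.    0.1 ] spin 0.02
[ 0.66681     0.62900866 -0.06403603]
```

Call:
send_rows(commands="5 -0.05 0 0.06 0; 5 0 0 0.06 0; 5 0 0 0 0; 5 0 0 0 0; 5 0 0 0 0; 5 0 0 0 0")

```text
t: 23.15
tcp_pos: [0.5027, -0.4043, 0.0905]
tool_rot: [0.912, -0.41, 0.003, 0.001]
force: [-5.2, 4.8, 29.9]
finger_gap: 0.12
gripper_force: 71.8
```

```bash
python3 - <<'E'
from h import *
go(.502,-.4035,.0887,-48.5);print(readout.sense()['ft_torque'])
c=snap('scene');s=snap('top')
o=np.hstack([cv2.resize(x['pixels'][v:v+n,u:u+n,::-1],(400,400),interpolation=cv2.INTER_CUBIC) for x,u,v,n in((s,330,180,80),(c,145,135,60))])
cv2.imwrite('pics/e6.png',o)
E
```

```text
t 23.15 tcp [ 0.5027 -0.4043  0.0905] psi -48.39 F [-5.2  4.8 29.9] gap 10.3 gf 71.8
units x,y,z [-0.05 -0.    0.09] spin 0.03
[ 0.88852177  0.87790116 -0.01415022]
```

View pics/e6.png

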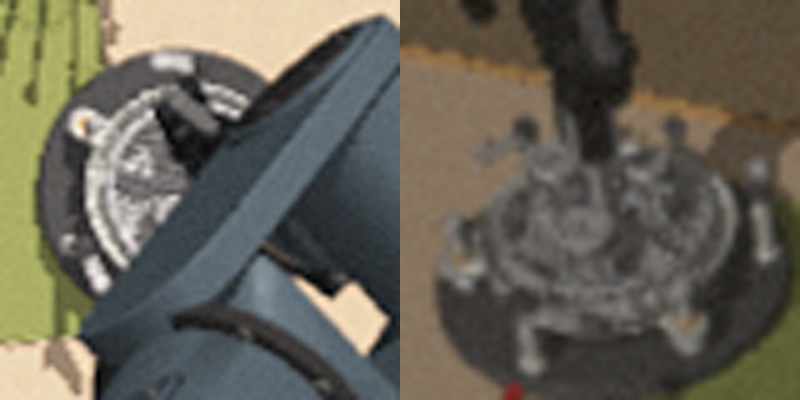

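The basket sits inside the ring, level and with all its capsules. A further 2.4 mm of commanded press moved it only 0.1 mm while the force rose from 18 to 30 N, so the ring is hard on its stop after about 14 mm of travel. I'll ease the push slightly and check that it's steady.

Call:
send_rows(commands="5 0 0 -0.05 0; 5 0 0 0 0; 5 0 0 0 0; 5 0 0 0 0; 5 0 0 0 0; 5 0 0 0 0; 5 0 0 0 0; 5 0 0 0 0")

```text
t: 23.92
tcp_pos: [0.5026, -0.4042, 0.0906]
tool_rot: [0.912, -0.41, 0.003, 0.001]
force: [-4.3, 4.7, 24.4]
finger_gap: 0.123
gripper_force: 70.8
```

```bash
python3 - <<'E'
from h import *
go(.502,-.4035,.0887,-48.5)
r=readout.sense()
if r['force'][2]>18 and r['tcp_pos'][2]<.0912: print(sign_off())
E
```

```text
t 23.92 tcp [ 0.5026 -0.4042  0.0906] psi -48.4 F [-4.3  4.7 24.4] gap 10.5 gf 70.8
units x,y,z [-0.05 -0.    0.09] spin 0.03
the job is handed in; nothing more can be done
None
```

Handed in at 23.9 s: both capsules stand upright in the basket, and the arm is still holding the basket down at about 24 N with the ring hard on its stop; the final height read about 1.8 mm above my estimate, which I did not explain.

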